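# Find the rocking cover on the parts case and seat it

### The job

One of the four identical covers on the parts case is loose and rocks; the other three are seated. Press on the ends of the covers with a fingertip to find the one that rocks, then press that one down in its middle until it is fully home and lies level. Only press: do not lift any cover out of the case, and leave the other things on the bench and in the case where they are.

Things in the scene. Friction and masses are not known exactly. Their poses are not given: they have to be found in the camera images.
- case: dark steel parts case, fixed to the bench, 218 mm (its x) by 202 mm (its y), rim 56 mm above the bench; origin at the centre of its underside. It has four identical wells, two each side of an open channel 54 mm wide that runs along its x axis.
- cover_a_top (a point): centre of the top face of one of four identical bare aluminium covers: a flat slab 90 mm long (its x, parallel to the case's x), 56 mm wide (its y), 12 mm thick, 90 g, in its well with 1 mm of play; its z points up. Any of the four can be the loose one. Seals under them differ, so tops stand 2 to 5.5 mm above the rim and height does not tell which is loose. A seated cover does not give when pressed.
- cover_b_top (a point): centre of the top face of one of four identical bare aluminium covers: a flat slab 90 mm long (its x, parallel to the case's x), 56 mm wide (its y), 12 mm thick, 90 g, in its well with 1 mm of play; its z points up. Any of the four can be the loose one. Seals under them differ, so tops stand 2 to 5.5 mm above the rim and height does not tell which is loose. A seated cover does not give when pressed.
- cover_c_top (a point): centre of the top face of one of four identical bare aluminium covers: a flat slab 90 mm long (its x, parallel to the case's x), 56 mm wide (its y), 12 mm thick, 90 g, in its well with 1 mm of play; its z points up. Any of the four can be the loose one. Seals under them differ, so tops stand 2 to 5.5 mm above the rim and height does not tell which is loose. A seated cover does not give when pressed.
- cover_d_top (a point): centre of the top face of one of four identical bare aluminium covers: a flat slab 90 mm long (its x, parallel to the case's x), 56 mm wide (its y), 12 mm thick, 90 g, in its well with 1 mm of play; its z points up. Any of the four can be the loose one. Seals under them differ, so tops stand 2 to 5.5 mm above the rim and height does not tell which is loose. A seated cover does not give when pressed.
- catch (a joint): stiff catch, 16 mm wide, hidden under the middle of the loose cover, wherever that is: 0 = cover up, about 0.0035 m = fully home; it stays where pushed. Until then, 1 or 2 N near a short end (36 mm from the centre) dips that end 3.5 mm, lifts the other (about 0.09 rad); let go, it settles level again. Pressed within 5 mm of its centre it goes down 3.5 mm against about 12 N of friction.
- spray_can: bystander: dark spray can, 66 mm across, 190 mm tall, standing; origin at its underside or middle. Not to be moved.
- oil_jar: bystander: small amber jar with steel cap, 28 mm across, 45 mm tall, standing in the case's middle channel; its top is about 75 mm above the bench; origin at its underside or middle. Not to be moved.
- wood_block: bystander: small wooden block, 50 x 22 x 22 mm, lying in the middle channel, its top about 52 mm above the bench; origin at its underside or middle. Not to be moved.
- screwdriver: bystander: screwdriver lying on the bench beside the case; origin at its underside or middle. Not to be moved.
- tape_roll: bystander: cardboard tape ring, 90 mm across, 24 mm high, lying beside the case; origin at its underside or middle. Not to be moved.
- tin_cup: bystander: empty steel cup, 72 mm across, 75 mm tall, standing; origin at its underside or middle. Not to be moved.
Things that resemble listed ones, but are neither listed nor needed, are in the scene too. Leave any purple look-alike of the part that bears cover_c_top alone. What is shaped like the part that bears cover_b_top but yellow is not meant.

How it is judged:
On the way, in this order (a step that is already met when the one before it is completed fails the run):
1. the loose cover is rocked: a cover tips by more than 0.04 rad under a press near its end (((angle between cover_a_top's own z axis and vertical above 0.04 rad and contact force between the fingers and cover_a above 0.2 N) or (angle between cover_b_top's own z axis and vertical above 0.04 rad and contact force between the fingers and cover_b above 0.2 N) or (angle between cover_c_top's own z axis and vertical above 0.04 rad and contact force between the fingers and cover_c above 0.2 N) or (angle between cover_d_top's own z axis and vertical above 0.04 rad and contact force between the fingers and cover_d above 0.2 N))), for 0.05 s.
2. that cover is pressed home (value of joint catch above 0.0028 m), for 0.1 s.
At the end, for the whole second after the job is handed in: the catch under the loose cover is down by more than 2.8 mm (of 3.5), all four covers lie level within 0.025 rad, in their wells, tops no more than 63.5 mm above the bench (value of joint catch above 0.0028 m and angle between each of cover_a_top, cover_b_top, cover_c_top, cover_d_top's own z axis and vertical below 0.025 rad and height (world z) of each of cover_a_top, cover_b_top, cover_c_top, cover_d_top below 0.0635 m); the robot touches nothing.
It fails at once if a cover is lifted (its top centre more than 75 mm above the bench) (height (world z) of any of cover_a_top, cover_b_top, cover_c_top, cover_d_top above 0.075 m).
It fails at once if a bystander is moved by more than 25 mm (distance of any of spray_can, oil_jar, wood_block, screwdriver, tape_roll, tin_cup from where it was at the start of the episode above 0.025 m).
It fails at once if a standing bystander is tipped by more than 0.5 rad (angle between any of spray_can, tin_cup, oil_jar's own z axis and vertical above 0.5 rad).
It also fails if it takes over 64 s, if anything falls off the work surface, if the arm or the gripper's body presses on something with over 40 N, if the wrist force passes 120 N, or if a joint passes its speed limit or range.

### The arm

A 7-joint arm with a two-finger parallel gripper is mounted at the origin on the work surface. World frame = base frame: x ahead of the robot, y to its left, z up, the work surface at z = 0. Lengths are in m, angles in rad, forces in N, time in s.
With the tool pointing down it reaches from about 0.425 to 0.925 m from the base axis. Payload 6.8 kg.
Tool frame: the origin (TCP) lies at the very end of the fingers, on their centre line; the grasp point (between the pads) lies 19 mm behind it (hold_point_z is the distance from the TCP to the grasp point, in m); z points along the fingers, y is the direction in which the jaws open and shut (so a half turn about z gives the same grasp; the last joint's range is limited). The gripper opens to 85 mm and grips with 20 to 120 N. Pads are 22 mm wide; open, the fingers measure 114 mm over their backs; the gripper's body (76 mm by 85 mm) begins 54 mm behind the grasp point. The pads swing forward as they close: fully open they stand 13 mm farther back than shut.
Start: joints at [1.087, 0.477, 0.022, 1.555, -0.011, 1.109, -0.083], TCP at [0.248, -0.628, 0.231] pointing down, gripper open.
Joint ranges: [-2.96, 2.96], [-0.34, 2.1], [-1.41, 1.46], [0.24, 2.44], [-1.37, 4.51], [0.17, 1.92], [-2.96, 2.96]. Speed limits (rad/s): [2.39, 2.39, 3.14, 3.14, 3.14, 3.14, 3.14].

### API

Orientations are given as a rotation vector (axis times angle).
In Python, from rig import * gives the robot as it stands. Calls block until the motion is done:
- reach(position, orientation): joint-space move of the TCP to a pose.
- move_l(position, rotation=None, rate=0.15): straight line of the TCP; rotation=None keeps the orientation; rate is the mean speed in m/s.
- move_j(angles): joint-space move.
- move_gripper(opening): finger opening in m; the grip force is fixed at half the most; returns when the fingers have stopped.
- sleep(seconds).
- inverse_kinematics(position, orientation): joint angles nearest the present ones, or None.
- read_state(): the state.
- camera(name): name is "side" or "top"; returns the picture (480x640x3 uint8, blue, green, red); there is no depth.
- camera_info(name): a dict with "fx", "fy", "cx", "cy" (pixels), "view" (4x4, takes a point from world to camera coordinates). Camera axes: x right, y down, z forward; pixel columns grow to the right and rows downward; lengths in m; the calibration is good to about 2 mm. A picture is of the moment at which its call begins. camera_info takes no time and is no camera call.
A pose or a line that the arm cannot do raises PlanningError and nothing moves.
- sign_off(): hands the job in, once; it reports no verdict.
Trained networks look in the newest picture that a camera, given by its name, has taken for a name from the list of things; names that differ only in an ending like _2 or _b are one class to them, and where a whole thing is asked for, a point or a joint stands for the part that bears it (a point fixed in the world has none). Each returns a list of dicts, best first, with "confidence" (0 to 1); they miss things now and then, are a little off and sometimes report something else, mostly with a low value. They report only what shows in the picture. A call takes as long as a camera call. They do not tell look-alikes from the thing itself.
- spot_in(camera, name): "centre" ([x, y, z] in m, in world coordinates, good to about 4 mm: the middle of the surface that is visible of it).
- mark_of(camera, name): "centre" ([x, y, z] in m, in world coordinates, good to about 4 mm: a listed point, or the origin of a listed thing).
The state is a dict: "time_s": time; "qpos": joint angles; "qvel": joint speeds; "joint_torque": joint torques, N m; "tcp_pos": TCP position; "eef_rot": TCP orientation; "ft_force": force on the tool from outside, world axes, zero at the start; "wrist_torque": the same for the moment, N m; "grip_width": finger opening in m.
Only numpy, scipy, OpenCV 4.12 (cv2) and the standard library are available. Lean on these libraries where they do the work, as an engineer would, in place of code of your own. Each camera call takes 0.05 s, during which the arm holds its last target. There are 200 camera calls.

## Working session

There is one attempt and no reset: what is moved stays moved. The work goes in short steps, each a Python script; the robot and the scene stay as the last script left them, time stands still between calls to the robot, and variables do not carry over. Pictures are saved under pics/ and viewed, about 8 in all and at most 12, crops included, and the job is handed in when it is done.

```bash
mkdir -p pics; ls; python3 - <<'E'
from rig import *
import cv2
for c in ("top","side"):
    cv2.imwrite(f"pics/{c}0.png",camera(c))
    i=camera_info(c); print(c,i["fx"],i["cx"],i["cy"],i["view"])
    for n in ("cover_a_top","case","oil_jar","spray_can","tin_cup","wood_block"):
        print(n,[([round(float(v),3) for v in d["centre"]],round(d["confidence"],2)) for d in mark_of(c,n)])
s=read_state();print(s["time_s"],s["eef_rot"],s["ft_force"],s["tcp_pos"])
E
```

```text
pics
top 447.23849966622123 327.53261812606297 241.7858020999739 [[-0.01199003 -0.99981268  0.01519386  0.0591356 ]
 [-0.98215754  0.00892363 -0.18784818  0.57606188]
 [ 0.18767741 -0.01717507 -0.98208055  0.83087313]
 [ 0.          0.          0.          1.        ]]
cover_a_top [([0.495, -0.119, 0.059], 0.75)]
case [([0.555, -0.056, 0.003], 0.7)]
oil_jar [([0.503, -0.056, 0.027], 0.55)]
spray_can [([0.577, -0.322, 0.002], 0.59)]
tin_cup [([0.647, 0.219, 0.002], 0.93)]
wood_block [([0.603, -0.064, 0.035], 0.77)]
side 624.3273004902097 317.81840900534996 247.65187054038864 [[ 0.98506647 -0.17152009  0.01499694 -0.52561435]
 [-0.11691236 -0.73029456 -0.67305375  0.15788883]
 [ 0.12639442  0.66124935 -0.73944151  1.02716363]
 [ 0.          0.          0.          1.        ]]
cover_a_top [([0.494, -0.114, 0.056], 0.73), ([0.461, -0.238, -0.002], 0.39)]
case [([0.554, -0.057, -0.001], 0.57)]
oil_jar [([0.499, -0.052, 0.03], 0.59)]
spray_can [([0.579, -0.319, -0.001], 0.95)]
tin_cup [([0.65, 0.22, -0.003], 0.67)]
wood_block [([0.61, -0.069, 0.036], 0.65)]
0.7 [ 3.08629563e+00  5.86817639e-01 -2.96773479e-05] [-0.04819455 -0.5152471  -0.20194073] [ 0.24773771 -0.62791116  0.23129385]
```

View pics/top0.png

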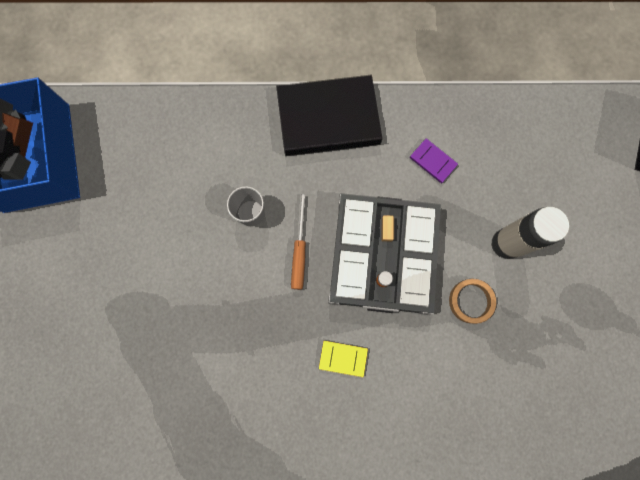

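View pics/side0.png

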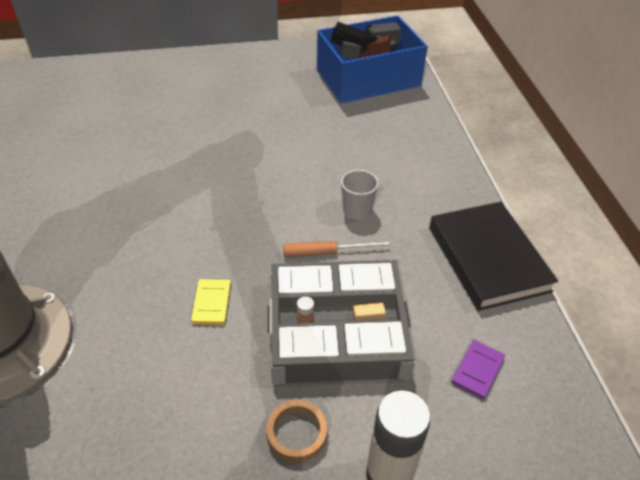

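```bash
cat > h.py <<'E'
import numpy as np, cv2
def unproj(info,uv,z):
    V=np.array(info["view"]);R,t=V[:3,:3],V[:3,3]
    d=R.T@np.array([(uv[0]-info["cx"])/info["fx"],(uv[1]-info["cy"])/info["fy"],1]);o=-R.T@t
    return o+d*(z-o[2])/d[2]
def covers(info,img,z=0.0597):
    hsv=cv2.cvtColor(img,cv2.COLOR_BGR2HSV)
    m=((hsv[...,1]<50)&(hsv[...,2]>185)).astype(np.uint8)
    m=cv2.morphologyEx(m,cv2.MORPH_CLOSE,np.ones((5,5)))
    out=[]
    for c in cv2.findContours(m,cv2.RETR_EXTERNAL,cv2.CHAIN_APPROX_NONE)[0]:
        if cv2.contourArea(c)<600: continue
        p=np.array([unproj(info,q[0],z)[:2] for q in c],np.float32)
        (cx,cy),(w,h),a=cv2.minAreaRect(p*1000)
        out.append([round(float(v),1) for v in (cx,cy,w,h,a)])
    return sorted(out)
E
python3 - <<'E'
from rig import *
from h import *
for c in("top","side"):
    print(c,*[r for r in covers(camera_info(c),cv2.imread(f"pics/{c}0.png")) if max(r[2:4])<110],sep="\n")
E
```

```text
top
[496.9, -116.4, 54.3, 88.3, 83.1]
[511.6, 6.2, 54.7, 88.6, 83.2]
[600.5, -129.6, 54.7, 88.8, 83.1]
[609.0, -393.8, 68.3, 68.9, 84.3]
[615.2, -6.4, 54.8, 88.8, 83.0]
side
[497.0, -116.2, 55.7, 89.8, 83.3]
[509.9, -9.7, 92.4, 90.3, 83.3]
[600.5, -126.5, 57.0, 90.4, 82.9]
[612.3, -259.1, 69.8, 72.2, 80.5]
[615.6, -3.3, 57.5, 90.8, 82.8]
```

```bash
cat >> h.py <<'E'
from rig import *
TH=np.deg2rad(-6.9); ROT=np.pi*np.array([np.cos(TH/2),np.sin(TH/2),0]); EX=np.array([np.cos(TH),np.sin(TH)])
C=dict(a=(.497,-.116),b=(.5115,.0065),c=(.6005,-.1285),d=(.6153,-.005))
def press(xy,fstop,zlow,z0=0.066,step=0.0005):
    """step down from z0 until fstop or zlow; returns [(z, force)]"""
    move_l([*xy,z0],rate=0.15); sleep(0.15)
    f0=read_state()["ft_force"][2]; tr=[]; z=z0
    while z>zlow:
        z-=step; move_l([*xy,z],rate=0.02); sleep(0.03); s=read_state()
        tr.append((round((s["tcp_pos"][2])*1e3,2),round(float(s["ft_force"][2]-f0),2)))
        if abs(tr[-1][1])>fstop: break
    return tr
E
python3 - <<'E'
from h import *
p=read_state()["tcp_pos"]
move_l([p[0],p[1],0.33],rate=0.25); move_gripper(0)
xy=np.array(C["a"])-0.031*EX
reach([*xy,0.2],ROT); move_l([*xy,0.09],rate=0.2)
print(read_state()["time_s"])
cv2.imwrite("pics/s1.png",camera("side"))
print(press(xy,5,0.054)); print(read_state()["time_s"],read_state()["tcp_pos"],xy)
cv2.imwrite("pics/s2.png",camera("side")[200:480,200:480])
E
```

```text
4.775
[(np.float64(65.76), -1.52), (np.float64(64.94), -0.95), (np.float64(64.45), -1.42), (np.float64(63.97), -1.63), (np.float64(63.48), -1.48), (np.float64(62.98), -0.76), (np.float64(62.47), -1.88), (np.float64(61.98), -1.29), (np.float64(61.49), -0.89), (np.float64(60.98), -1.63), (np.float64(60.5), -1.5), (np.float64(59.97), -0.79), (np.float64(59.48), -1.78), (np.float64(58.99), -1.43), (np.float64(58.47), -1.54), (np.float64(58.11), 0.98), (np.float64(58.06), 7.84)]
10.1 [ 0.4663007  -0.11230105  0.05806155] [ 0.46622452 -0.11227576]
```

View pics/s1.png

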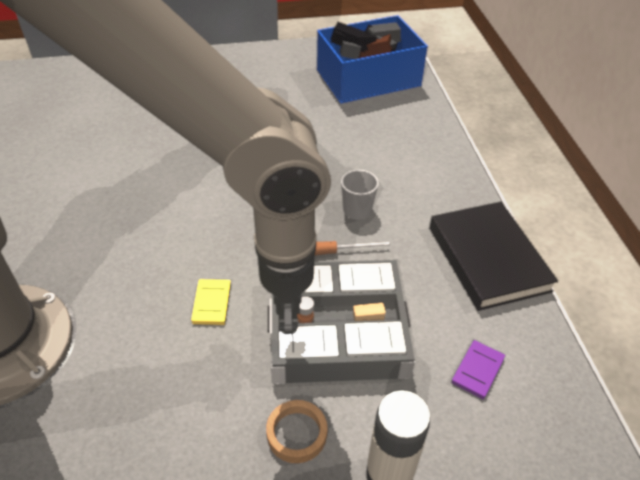

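```bash
python3 - <<'E'
from h import *
p=read_state()["tcp_pos"]; move_l([p[0],p[1],0.085],rate=0.2)
for k,sg in (("c",1),("d",1),("b",-1)):
    xy=np.array(C[k])+sg*0.031*EX
    p=read_state()["tcp_pos"]; move_l([p[0],p[1],0.10],rate=0.2); move_l([*xy,0.10],rate=0.25)
    tr=press(xy,5,0.0545,z0=0.0635); sleep(0.2)
    print(k,[(float(a),b) for a,b in tr],read_state()["time_s"])
    # soft travel: samples between contact (>~1 N above free) and stop
    base=np.median([f for _,f in tr[:4]]); soft=sum(f-base>0.9 for _,f in tr)
    print(base,soft)
    cv2.imwrite(f"pics/p_{k}.png",cv2.resize(camera("side")[240:400,240:440],None,fx=3,fy=3))
    if soft>=4: break
E
```

```text
c [(63.02, -0.63), (62.46, -0.22), (61.97, -0.32), (61.71, 1.7), (61.66, 5.75)] 13.6583
-0.27 2
d [(63.34, -2.03), (62.5, -1.58), (61.94, -1.91), (61.46, -0.75), (61.09, -0.5), (60.68, 0.2), (60.12, -0.14), (59.71, 0.47), (59.61, 5.03)] 17.9917
-1.745 6
```

View pics/p_d.png

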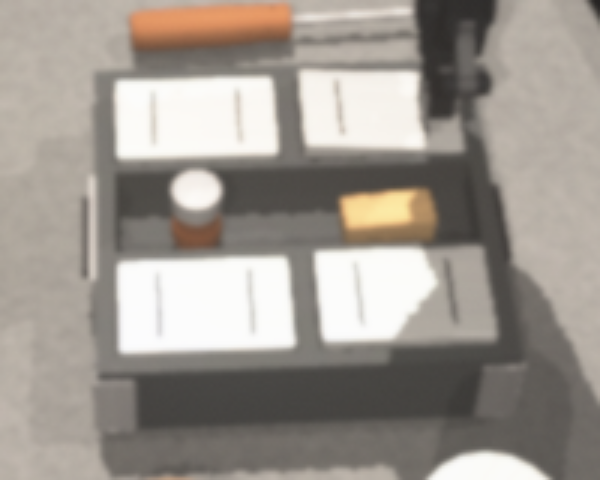

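The picture shows cover d tilted: its left edge at (300,70) is raised and the finger is on its right end. It also gave 1.8 mm under about 2 N, so d is the loose one. Next I press its middle.

```bash
python3 - <<'E'
from h import *
p=read_state()["tcp_pos"]; move_l([p[0],p[1],0.085],rate=0.1); xy=C["d"]
tr=press(xy,32,0.0535,z0=0.0635); sleep(0.3)
print([(float(a),b) for a,b in tr],read_state()["tcp_pos"],read_state()["time_s"])
move_l([*xy,0.085],rate=0.1)
# check: light probe of both the centre height after release
tr=press(xy,5,0.0535,z0=0.061); print([(float(a),b) for a,b in tr])
move_l([*xy,0.25],rate=0.25); p=xy
cv2.imwrite("pics/e.png",cv2.resize(camera("side")[240:400,240:440],None,fx=3,fy=3)); print(read_state()["time_s"])
E
```

```text
[(63.06, 0.07), (62.51, -0.09), (61.97, 0.65), (61.44, -0.08), (60.99, -0.23), (60.58, -0.25), (60.5, 5.45), (60.31, 7.7), (59.98, 8.79), (59.55, 9.31), (59.09, 10.59), (58.58, 9.58), (58.13, 9.82), (58.11, 14.66), (58.11, 17.23), (58.06, 22.69), (58.01, 26.1), (58.0, 30.22), (57.96, 34.62)] [ 0.6155141  -0.00497342  0.05795711] 24.6833
[(60.59, -2.35), (60.03, -1.77), (59.47, -0.55), (58.97, -1.1), (58.48, -0.78), (58.19, 0.85), (58.14, 4.87), (58.1, 9.5)]
28.8417
```

View pics/e.png

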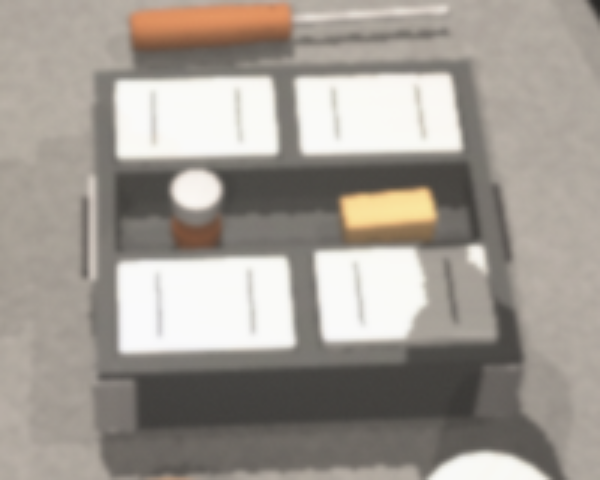

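The cover now stops hard at 58.1 mm (it stood at about 61.5 mm), and it looks level. I'll check that neither end rocks, then hand in.

```bash
python3 - <<'E'
from h import *
ok=[]
for sg in (1,-1):
    xy=np.array(C["d"])+sg*0.031*EX
    p=read_state()["tcp_pos"]; move_l([*xy,max(0.085,p[2])],rate=0.2); move_l([*xy,0.07],rate=0.2)
    tr=press(xy,6,0.0555,z0=0.0605); print([(float(a),b) for a,b in tr]); ok.append(tr[-1][0])
    move_l([*xy,0.085],rate=0.1)
if min(ok)<57.7:
    print("still rocks?")
else:
    move_l([*xy,0.25],rate=0.25); sleep(0.5)
    print(read_state()["time_s"],*covers(camera_info("top"),camera("top")),sep="\n"); sign_off()
E
```

```text
[(60.07, -0.36), (59.44, 0.0), (58.94, 0.27), (58.46, 0.03), (58.18, 2.94), (58.18, 6.81)]
[(60.17, 0.14), (59.49, 0.85), (58.94, 1.39), (58.46, -0.46), (58.17, 2.2), (58.12, 8.04)]
37.2583
[511.6, 6.2, 54.7, 88.6, 83.2]
[603.1, -4.7, 54.5, 67.5, 83.0]
the job is handed in; nothing more can be done
```

The loose cover was d, the far-left one at about (0.615, -0.005). I pressed it home and handed the job in at about 37 s.

**Finding it:** I pressed one end each of covers a, c and d. Covers a and c were rigid, at 58.1 and 61.7 mm. Cover d gave about 1.8 mm under about 2 N, and the side picture showed it tilted. I did not press b, because d had already rocked.

**Pressing it home:** I pressed d in its middle. It slid down at about 10 N to a hard stop at 58.1 mm and held there up to 34 N.

**Last checks:**
- **Level and home:** after release, d's centre read 58.1 mm, and both ends were rigid at 58.2 and 58.1 mm.
- **Bystanders:** the side picture after the press showed the jar, block and screwdriver unmoved. The spray can, cup and tape roll were not in that crop, so I did not recheck them.

**Checks that disagreed:**
- **Press stroke:** the middle press moved d only about 2.4 mm, not 3.5 mm. The rocking press had probably already pushed the catch down nearly 1 mm. From first touch at about 61.5 mm to the stop, the total is about 3.4 mm.
- **Final top image:** it found only b whole and part of d. I put that down to the raised arm blocking or shadowing the view, so it does not confirm a, c or d.

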